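Close, pin and hold a thin-film contact jig

TASK

Swing the jig's hinged leaf down over the sample, take the round-knobbed pin from the stand and push it down through the leaf's hole into the hole of the base until its collar seats on the leaf. Then keep pressing down so that the leaf stays fully shut against the sprung sample nest, and finish while holding it pressed like that, without letting go. Leave the T-handled pin, the sample box, the tweezers and the lens alone.

Things in the scene. Friction and masses are not known exactly. Their poses are not given: they have to be found in the camera images.
- jig: Contact jig fixed to the bench: aluminium base block 160 x 130 x 30 mm, a sample carrier in its sprung nest, a hinged leaf on top. Origin: centre of its underside, z up, x from the front end (pin hole) to the hinge end. Hinge axis along its y at x = +65, z = 38 mm; base pin hole at x = -60, y = 0.
- leaf (a joint): Leaf angle, rad: 0 = fully shut (hard stop), 1.57 = upright, stop at 1.85. Starts at 1.35 to 1.75 and stays (hinge friction 0.08 N m); pushed over from its back it sinks by its weight below about 0.9 and comes to rest near 0.06 on the sprung nest, its front some 8 mm up. About 3 to 4 N down at the pin hole presses it to 0.025, 4 to 6 N to 0. Let go, it springs up to 0.06.
- leaf_hole (a point): Centre of the leaf's pin hole at its upper face, 125 mm from the hinge axis; 14 mm wide, 1.5 mm chamfer, through the 12 mm leaf. z axis square to the leaf, along the hole.
- leaf_hinge (a point): Point on the hinge axis, mid-width of the leaf, 38 mm above the bench; moves only with the jig.
- jig_hole (a point): Centre of the mouth of the base's pin hole, in its top face 30 mm above the bench; 14 mm wide, 1.5 mm chamfer, through (30 mm deep). The leaf's hole lies above it when the leaf is down.
- pin: Steel jig pin, 70 mm long, 90 g, upright and loose in the stand. Origin at the end of its tip, z up the pin. Shank 12 mm wide, z 0 to 34, with a 5 mm tapered nose (6 mm wide end); collar 24 mm wide, z 34 to 38, its underside seats on the leaf or stand; neck 10 mm wide, z 38 to 52; round aluminium knob 28 mm wide, z 52 to 70, to grip.
- t_pin: Pin with the same shank, collar and neck in the other hole of the stand, but with a crossbar 54 x 14 x 14 mm (long along its y) in place of the round knob. Origin at its tip's end. Leave it alone.
- pin_stand: Black block fixed to the bench, 55 x 150 x 40 mm, long along its y, with upright 14 mm holes at y = -45 and +45 mm; the two pins stand in them, tips 6 mm above the bench, either way round. Origin: centre of its underside.
- sample_box: Closed flat plastic box 80 x 56 x 21 mm, white with a clear lid, loose. Origin at the centre of its underside. Leave it alone.
- objective: Microscope objective lens, steel, 30 mm wide, 40 mm high, standing loose. Origin at the centre of its underside. Leave it alone.
- tweezers: Steel tweezers, about 125 mm long, 20 mm wide, 6 mm high, lying loose. Origin near the middle on the bench. Leave them alone.
- leaf_tab (a point): Middle of the free end of the lift tab, the leaf's far end, 156 mm from the hinge axis (tab 40 wide, 6 thick, 11 mm long). The leaf is an aluminium frame with a green probe card in it, 110 mm wide, 12 mm thick, 0.35 kg, mid-plane through the hinge axis, 145 mm long without the tab. Shut, its top is 44 and its underside 32 mm above the bench.
- sample: Black sample carrier with a green glass sample on it, 56 x 48 x 6 mm lying loose in the jig's sprung nest (2 mm play), top about 28 mm above the bench; it stays there under the leaf. Origin: centre of its underside.
Things that resemble listed ones, but are neither listed nor needed, are in the scene too. What is shaped like the pin but blue or red is not meant. Several things have the shape of the jig; the one meant has the colours described above.

How it is judged:
On the way, in this order (a step that is already met when the one before it is completed fails the run):
1. the leaf is swung down onto the sample in its sprung nest (value of joint leaf below 0.12 rad), for 0.1 s.
2. the round-knobbed pin is through the leaf and in the hole of the base (z of pin in the frame of jig below 0.025 m and horizontal distance between pin and jig_hole below 0.005 m and value of joint leaf below 0.12 rad), for 0.1 s.
At the end, for the whole second after the job is handed in: Still pressing at the end: leaf within 0.025 rad of shut (3 mm at the pin); pin through both holes, tip within 15 mm of the bench (15 mm into the base), 4 mm of the hole's centre, 0.12 rad of upright; pin or hand bears on the leaf with over 2 N (value of joint leaf below 0.025 rad and z of pin in the frame of jig below 0.015 m and horizontal distance between pin and jig_hole below 0.004 m and angle between the z axis of pin and the z axis of jig, either way round below 0.12 rad and contact force between any of pin, the arm, the fingers and leaf above 2 N and (contact force between any of the arm, the fingers and pin above 1 N or contact force between any of the arm, the fingers and leaf above 1 N)); the arm keeps its last pose, push and grip.
It fails at once if the T-handled pin is moved by more than 15 mm (distance of t_pin from where it was at the start of the episode above 0.015 m).
It fails at once if the sample box is moved by more than 20 mm (distance of sample_box from where it was at the start of the episode above 0.02 m).
It fails at once if the lens is moved by more than 20 mm (distance of objective from where it was at the start of the episode above 0.02 m).
It fails at once if the tweezers are moved by more than 20 mm (distance of tweezers from where it was at the start of the episode above 0.02 m).
It also fails if it takes over 48 s, if anything falls off the work surface, if the arm or the gripper's body presses on something with over 40 N, if the wrist force passes 120 N, or if a joint passes its speed limit or range.

ROBOT

A 6-joint arm with a two-finger parallel gripper is mounted at the origin on the work surface. World frame = base frame: x ahead of the robot, y to its left, z up, the work surface at z = 0. Lengths are in m, angles in rad, forces in N, time in s.
With the tool pointing down it reaches from about 0.375 to 0.9 m from the base axis. Payload 3.1 kg.
Tool frame: the origin (TCP) lies between the finger pads; the fingertips stand 8 mm ahead of it and the grasp point (between the pads) lies 11 mm behind it; z points along the fingers, y is the line along which they close (so a half turn about z gives the same grasp; the last joint's range is limited). The gripper opens to 85 mm and grips with 20 to 120 N. Pads are 22 mm wide; open, the fingers measure 114 mm over their backs; the gripper's body (76 mm by 85 mm) begins 54 mm behind the grasp point. The pads swing forward as they close: fully open they stand 13 mm farther back than shut.
Start: joints at [-1.304, 0.527, 1.433, -0, 1.181, -0.178], TCP at [0.27, -0.564, 0.203] pointing down, gripper open.
Joint ranges: [-3.08, 3.08], [-0.75, 2.2], [0.22, 2.44], [-1.43, 4.57], [0, 2.65], [-2.85, 2.85]. Speed limits (rad/s): [2.79, 2.79, 3.14, 3.14, 3.14, 3.14].

INTERFACE

Orientations are given as a unit quaternion [x, y, z, w].
In Python, from station import readout, cams, sign_off gives the robot as it stands.
- The arm moves only by the tool send_rows, never from a script. Its argument "commands" is text: rows parted by semicolons, each of 5 numbers parted by spaces: the finger opening in mm, from 0 to 85.4, then the shift along the tool's x, y, z each as a share of 0.02 m, from -1 to 1, then the turn about the tool's z as a share of 4 degrees, from -1 to 1. In form: grip dx dy dz spin; .... A call has 1 to 20 rows; each row shifts and turns the commanded pose from where the row before left it, along the tool's axes as they then stand; what a row does not reach is not made up. A row lasts 1/12 s, in which the tool goes at most 41.7 mm and 7.16 degrees, less where a joint would pass 70% of its speed; a pose out of reach is approached as far as the arm can. A call with a number of a shift or a turn outside -1 to 1 is refused whole. A call with a gripper value outside its range is refused whole. The fingers move at their own pace and stop on an object; "grip_force" is the grip in N (left out, the last holds). Time passes only in rows, so rows that do not move let the fingers close. It gives the time, the measured TCP pose, the force, the opening and the grip force at its end, in the units of the state.
- readout.sense(): the state, without advancing time (a new reading comes with each control period).
- cams.snapshot(name): name is "scene" or "top" or "wrist"; returns a dict with "pixels" (420x560x3 uint8, red, green, blue), "intrinsics" (3x3 intrinsics, pixels), "eye" and "rotation" of the camera in the world. Camera axes: x right, y down, z forward; pixel columns grow to the right and rows downward; lengths in m; the calibration is good to about 2 mm. A picture is of the moment at which its call begins. There is no depth.
- sign_off(): hands the job in; it is judged then, once.
The state is a dict: "t": time; "q": joint angles; "qd": joint speeds; "tau": joint torques, N m; "tcp_pos": TCP position; "tool_rot": TCP orientation; "force": force on the tool from outside, world axes, zero at the start; "ft_torque": the same for the moment, N m; "finger_gap": opening from 0.0 (shut) to 1.0 (fully open); "gripper_force": force on a finger pad.
Only numpy, scipy, OpenCV 4.12 (cv2) and the standard library are available. Lean on these libraries where they do the work, as an engineer would, in place of code of your own. Each camera call takes 0.05 s, during which the arm holds its last target. There are 200 camera calls.

## Working session

There is one attempt and no reset: what is moved stays moved. The work goes in short steps, Python scripts to look and compute and a tool call to move; the robot and the scene stay as the last step left them, time stands still between calls to the robot, and variables do not carry over. Pictures are saved under pics/ and viewed, at most 10 in all, crops included, and the job is handed in when it is done.

Besides the shell and the picture viewer there is one more tool, called after ">>>" by a JSON object that holds its "api" and its "payload". send_rows: Moves the arm, as the interface text tells. Its arguments: {"type":"object","properties":{"commands":{"type":"string"},"grip_force":{"type":"number"}},"required":["commands"]}

```bash
mkdir -p pics
cat > h.py <<'E'
import numpy as np, cv2
from station import readout, cams
def snap(n,f=None):
    s=cams.snapshot(n)
    if f: cv2.imwrite('pics/'+f,cv2.cvtColor(s['pixels'],cv2.COLOR_RGB2BGR))
    return s
def ray(s,u,v):
    d=np.linalg.inv(np.array(s['intrinsics']))@[u,v,1.]
    d=np.array(s['rotation'])@d
    return np.array(s['eye']),d/np.linalg.norm(d)
def onz(s,u,v,z):
    o,d=ray(s,u,v); return o+d*(z-o[2])/d[2]
def two(s1,p1,s2,p2):
    o1,d1=ray(s1,*p1);o2,d2=ray(s2,*p2)
    t=np.linalg.lstsq(np.c_[d1,-d2],o2-o1,rcond=None)[0]
    a=o1+t[0]*d1;b=o2+t[1]*d2
    return (a+b)/2,np.linalg.norm(a-b)
def save(s,f): np.save(f,s,allow_pickle=True)
def load(f): return np.load(f,allow_pickle=True).item()
E
python3 - <<'E'
from h import *
for n in('scene','top'):
    s=snap(n,n+'0.png'); save(s,n+'0.npy'); print(n,s['eye'],np.round(s['rotation'],3).tolist())
r=readout.sense(); print(r)
E
```

```text
scene [ 0.82840503 -0.54251038  0.81283166] [0.916, 0.237, -0.078, -0.312]
top [ 0.41044026 -0.04013502  1.05715112] [0.71, -0.701, 0.049, -0.045]
{'t': 0.1, 'q': array([-1.30346920e+00,  5.28401704e-01,  1.43376871e+00,  2.60402521e-05,
        1.18140595e+00, -1.78476978e-01]), 'qd': array([ 0.00107366, -0.0019727 , -0.00252228,  0.00183363,  0.00021805,
       -0.00044894]), 'tau': array([ 1.89808566e-04, -4.43306243e+01, -1.78586161e+01, -2.47436674e-04,
        3.89071574e-03,  9.89029445e-07]), 'tcp_pos': array([ 0.26934961, -0.56321062,  0.20231576]), 'tool_rot': array([ 9.75260642e-01,  2.21055866e-01, -3.20199926e-05, -9.91409146e-04]), 'force': array([-0.13234769, -0.43971772, -0.80594936]), 'ft_torque': array([ 0.03293946,  0.01725585, -0.01988195]), 'gripper_force': 0.0, 'finger_gap': 0.9952218397073662}
```

View pics/scene0.png

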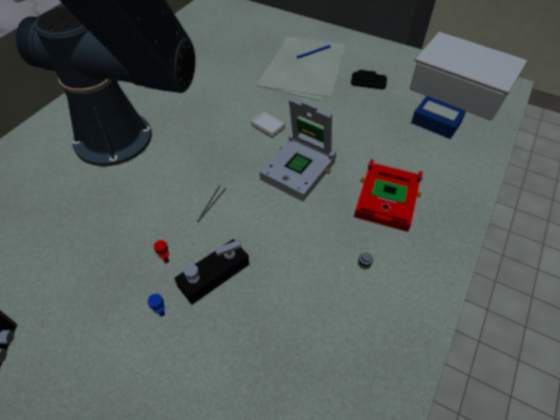

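View pics/top0.png

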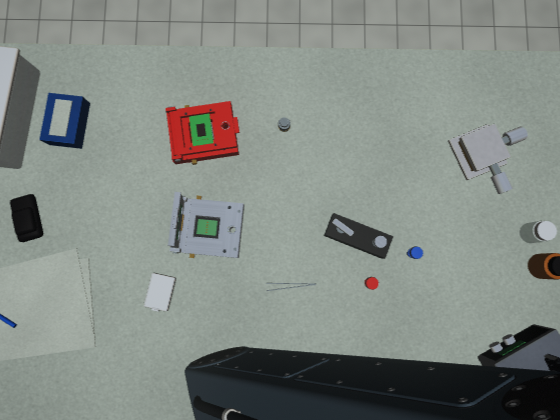

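The jig meant is the grey one (top 207,227; scene 298,165); the look-alike is the red jig (top 203,130). The pin meant is the round grey knob in the black stand (top 380,241; scene 191,272). Look-alikes for it are the T-pin (top 342,228), blue (416,252) and red (372,283). Next is a close crop of both.

```bash
cat >> h.py <<'E'
from scipy.spatial.transform import Rotation as R
def ray(s,u,v):
    d=np.linalg.inv(np.array(s['intrinsics']))@[u,v,1.]
    d=R.from_quat(s['rotation']).apply(d) if np.size(s['rotation'])==4 else np.array(s['rotation'])@d
    return np.array(s['eye']),d/np.linalg.norm(d)
E
python3 - <<'E'
from h import *
t=load('top0.npy');s=load('scene0.npy')
def crop(a,x,y,w,h): return cv2.resize(a['pixels'][y:y+h,x:x+w,::-1],(400,300),interpolation=cv2.INTER_CUBIC)
m=np.vstack([np.hstack([crop(t,160,185,100,75),crop(s,250,95,100,75*1+0)]),np.hstack([crop(t,315,200,100,75),crop(s,165,230,100,75)])])
# note scene jig crop starts x250,y95 -> shift
m[:300,400:]=crop(s,235,92,148,111)
cv2.imwrite('pics/m.png',m)
for n,a,b in (('knob',(380,241),(191,272)),('hole',(233,229),(285,178)),('boxc',(160,291),(268,124))):
    print(n,*two(t,a,s,b), onz(t,*a,0.06 if n=='knob' else .03))
for p in ((292,284),(284,124)): print(onz(t,*p,0.0))
E
```

```text
knob [ 0.47041173 -0.26179775  0.06885625] 0.0005493869536167058 [ 0.47115205 -0.26359298  0.06      ]
hole [0.49680588 0.07735425 0.03219592] 0.00037255922085255706 [0.49684071 0.07749224 0.03      ]
boxc [0.34954089 0.24709103 0.01385156] 6.544988241020466e-05 [0.35045824 0.24262489 0.03      ]
[ 0.36907578 -0.0641363   0.        ]
[ 0.76597889 -0.03984816  0.        ]
```

View pics/m.png

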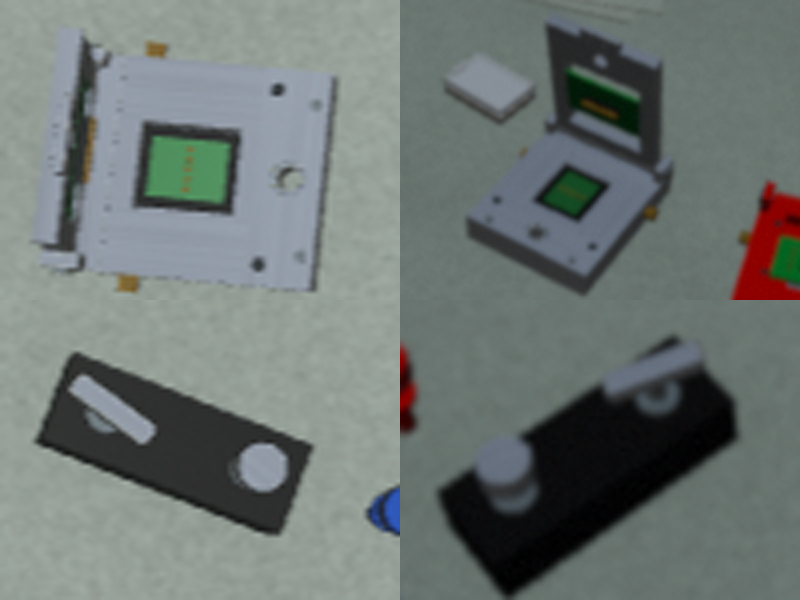

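The crops confirm the choice: grey jig with the leaf up, its hole at top ≈(232.5,229.5), and the round knob at top ≈(380.7,242). First I turn the tool so tool x = world y and tool y = world x, and rise at the same time.

>>> {"api": "send_rows", "payload": {"commands": "85 0 0 -0.3 -1;85 0 0 -0.3 -1;85 0 0 -0.3 -1;85 0 0 -0.3 -1;85 0 0 -0.3 -1;85 0 0 -0.3 -1;85 0 0 -0.3 -1;85 0 0 -0.3 -1;85 0 0 -0.3 -1;85 0 0 -0.3 -1;85 0 0 -0.3 -1;85 0 0 -0.3 -1;85 0 0 -0.3 -1;85 0 0 -0.3 -1;85 0 0 -0.3 -1;85 0 0 -0.3 -1"}}

```text
t: 1.43
tcp_pos: [0.2694, -0.5634, 0.2989]
tool_rot: [0.709, 0.705, 0.0, -0.001]
force: [-0.1, -0.7, 0.4]
finger_gap: 0.996
gripper_force: 0.0
```

>>> {"api": "send_rows", "payload": {"commands": "85 1 0.7 0 -0.1;85 1 0.7 0 0;85 1 0.7 0 0;85 1 0.7 0 0;85 1 0.7 0 0;85 1 0.7 0 0;85 1 0.7 0 0;85 1 0.7 0 0;85 1 0.7 0 0;85 1 0.7 0 0;85 1 0.7 0 0;85 1 0.7 0 0;85 1 0.7 0 0;85 1 0.7 0 0;85 1 0.7 0 0;85 0 0 0 0"}}

```text
t: 2.77
tcp_pos: [0.4814, -0.2604, 0.2988]
tool_rot: [0.706, 0.708, 0.001, -0.001]
force: [-0.2, -0.6, -0.3]
finger_gap: 0.993
gripper_force: 0.0
```

Run:
```python
from h import *
s=snap('wrist','w1.png'); save(s,'w1.npy'); r=readout.sense(); print(r['t'],r['tcp_pos'],R.from_quat(r['tool_rot']).as_matrix().round(3),s['eye'],r['force'])
t=load('top0.npy')
K=np.array(s['intrinsics'])
def proj(s,p):
    c=R.from_quat(s['rotation']).inv().apply(np.array(p)-s['eye']); q=K@c; return q[:2]/q[2]
print(proj(s,[.4704,-.2618,.076]))
a=onz(t,243.75,204.5,.03);b=onz(t,238.75,257.5,.03);print(a,b,(a+b)/2)
```

```text
2.8167 [ 0.48051339 -0.26218493  0.29881927] [[-0.003  1.    -0.001]
 [ 1.     0.003  0.001]
 [ 0.001 -0.001 -1.   ]] [ 0.48051414 -0.18724515  0.46864672] [-0.22341975 -0.47386312  0.65061519]
[272.45290074 174.83811164]
[0.55572317 0.053542   0.03      ] [0.43000565 0.06211399 0.03      ] [0.49286441 0.05782799 0.03      ]
```

View pics/w1.png

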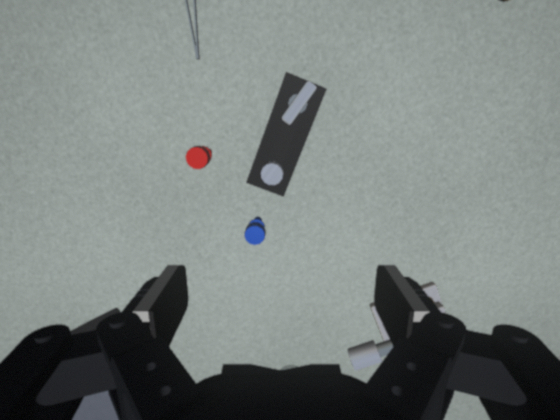

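The wrist view has the knob at (272,174), as predicted from the other two views, with the red (198,157) and blue (254,234) look-alikes beside it. So I will reach for it with a 50 mm opening. The leaf comes first, so I move over the jig.

>>> {"api": "send_rows", "payload": {"commands": "0 1 0.05 0 0;0 1 0.05 0 0;0 1 0.05 0 0;0 1 0.05 0 0;0 1 0.05 0 0;0 1 0.05 0 0;0 1 0.05 0 0;0 1 0.05 0 0;0 1 0.05 0 0;0 1 0.05 0 0;0 1 0.05 0 0;0 1 0.05 0 0;0 1 0.05 0 0;0 0.5 0 0 0;0 0 0 0 0"}}

```text
t: 4.07
tcp_pos: [0.4928, 0.0067, 0.299]
tool_rot: [0.707, 0.707, -0.0, -0.0]
force: [0.3, 0.3, -0.1]
finger_gap: -0.001
gripper_force: 0.0
```

Run:
```python
from h import *
s=snap('wrist','w2.png'); save(s,'w2.npy'); r=readout.sense(); print(r['t'],r['tcp_pos'],s['eye'],r['finger_gap'])
K=np.array(s['intrinsics'])
def proj(s,p):
    c=R.from_quat(s['rotation']).inv().apply(np.array(p)-s['eye']); q=K@c; return q[:2]/q[2]
p=proj(s,[.4968,.0775,.03]);print(p)
x,y=(p-[60,45]).astype(int)
cv2.imwrite('pics/w2m.png',np.hstack([cv2.cvtColor(s['pixels'],cv2.COLOR_RGB2BGR)[::1][:300,60:460],cv2.resize(s['pixels'][y:y+90,x:x+120,::-1],(400,300),interpolation=cv2.INTER_CUBIC)]));print(x,y)
```

```text
4.1167 [0.4930319  0.0055637  0.29909087] [0.49217597 0.08022268 0.46869749] 0.004954115808467488
[284.70596974 113.01370619]
224 68
```

View pics/w2m.png

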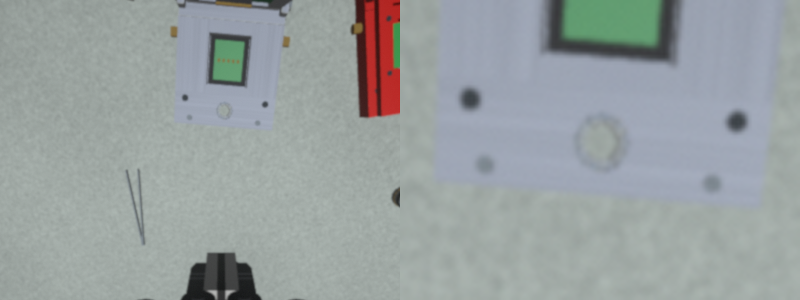

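The hole appears at wrist pixel ≈(284,110.6), which puts it about 2 mm further in y. Next I go over the leaf to behind it and down.

>>> {"api": "send_rows", "payload": {"commands": "0 1 0.03 0 0;0 1 0.03 0 0;0 1 0.03 0 0;0 1 0.03 0 0;0 1 0.03 0 0;0 1 0.03 0 0;0 1 0.03 0 0;0 1 0.03 0 0;0 1 0.03 0 0;0 1 0.03 0 0;0 1 0.03 0 0;0 1 0.03 0 0;0 1 0.03 0 0;0 1 0 0 0;0 0.5 0 0 0;0 0 0 0 0"}}

```text
t: 5.45
tcp_pos: [0.5019, 0.2963, 0.2989]
tool_rot: [0.707, 0.707, 0.0, 0.0]
force: [-0.3, 0.2, 0.6]
finger_gap: -0.001
gripper_force: 0.0
```

Run:
```python
from h import *
from scipy.optimize import least_squares
t=load('top0.npy');s=load('scene0.npy');w=load('w2.npy');w1=load('w1.npy')
print('hole',two(t,(232.5,229.5),w,(284,110.6)),[onz(*a,.03) for a in((t,232.5,229.5),(w,284,110.6))])
print('knob',[onz(*a,.076) for a in((t,380.75,242),(w1,272,174))],two(t,(380.75,242),w1,(272,174)))
# jig yaw from dark bolts in crop: (470,98),(737,122)
f=lambda x,y:onz(w,224+(x-400)*.3,68+y*.3,.03)
a,b=f(470,98),f(737,122);print('bolts',a,b,(a+b)/2,np.degrees(np.arctan2(*(b-a)[1::-1])))
r=readout.sense();print(r['tcp_pos'])
snap('scene','s3.png')
i=cv2.imread('pics/s3.png');cv2.imwrite('pics/s3c.png',cv2.resize(i[40:220,180:420],(800,600)))
```

```text
hole (array([0.4963185 , 0.08029554, 0.01763022]), np.float64(0.0008269969232360531)) [array([0.49563965, 0.07864055, 0.03      ]), array([0.49586742, 0.08051229, 0.03      ])]
knob [array([ 0.46794562, -0.26166488,  0.076     ]), array([ 0.46984632, -0.26075568,  0.076     ])] (array([ 0.46912202, -0.26425675,  0.06123406]), np.float64(0.0015826962402397378))
bolts [0.44557518 0.09673249 0.03      ] [0.54909216 0.0879881  0.03      ] [0.49733367 0.09236029 0.03      ] -4.828480225602065
[0.50191791 0.29626052 0.29887146]
```

View pics/s3c.png

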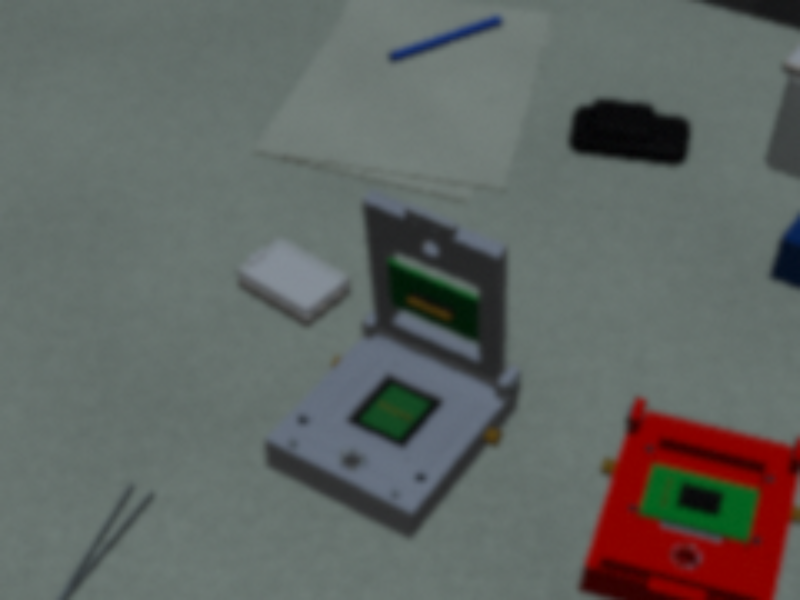

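The leaf is still upright (crop ≈(435,290)) and nothing has been touched. I descend behind it and push towards -y.

>>> {"api": "send_rows", "payload": {"commands": "0 0 0 1 0;0 0 0 1 0;0 0 0 1 0;0 0 0 1 0;0 0 0 1 0;0 0 0 1 0;0 0 0 1 0;0 0 0 0.5 0;0 -0.5 0 0 0;0 -0.5 0 0 0;0 -0.5 0 0 0;0 -0.4 0 0 0;0 -0.4 0 0 0;0 -0.4 0 0 0;0 -0.4 0 0 0;0 -0.4 0 0 0;0 -0.4 0 0 0;0 -0.4 0 0 0"}}

```text
t: 7.0
tcp_pos: [0.5012, 0.209, 0.1493]
tool_rot: [0.707, 0.707, 0.0, 0.0]
force: [-0.4, 0.2, -0.4]
finger_gap: 0.001
gripper_force: 0.0
```

>>> {"api": "send_rows", "payload": {"commands": "0 -0.4 0 0 0;0 -0.4 0 0 0;0 -0.4 0 0 0;0 -0.4 0 0 0;0 -0.4 0 0 0;0 -0.4 0 0 0;0 -0.4 0 0 0;0 -0.4 0 0 0;0 -0.4 0 0 0;0 -0.4 0 0 0"}}

```text
t: 7.83
tcp_pos: [0.5011, 0.1289, 0.1492]
tool_rot: [0.707, 0.707, -0.0, 0.0]
force: [-0.4, -0.2, 0.2]
finger_gap: 0.002
gripper_force: 0.0
```

Run:
```python
from h import *
t=snap('top','t4.png');s=snap('scene','s4.png')
cv2.imwrite('pics/m4.png',np.hstack([cv2.resize(t['pixels'][170:290,150:310,::-1],(400,300)),cv2.resize(s['pixels'][80:230,220:420,::-1],(400,300))]))
```

```text
(no output)
```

View pics/m4.png

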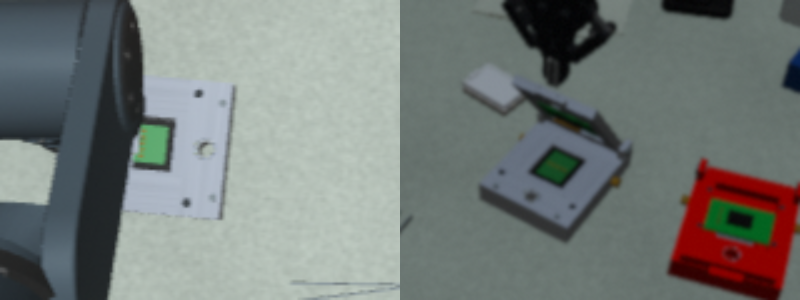

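The leaf is at about 1 rad (scene crop ≈(575,110)) with the fingers behind it; I keep pushing.

>>> {"api": "send_rows", "payload": {"commands": "0 -0.4 0 0.2 0;0 -0.4 0 0.2 0;0 -0.4 0 0.2 0;0 -0.4 0 0.2 0;0 -0.4 0 0.2 0;0 -0.4 0 0.2 0;0 -0.4 0 0 0;0 -0.4 0 0 0;0 -0.4 0 0 0;0 -0.4 0 0 0;0 0 0 0 0;0 0 0 0 0;0 0 0 0 0;0 0 0 0 0"}}

```text
t: 9.1
tcp_pos: [0.501, 0.0501, 0.1253]
tool_rot: [0.707, 0.707, 0.0, -0.0]
force: [0.6, -0.3, -0.2]
finger_gap: -0.002
gripper_force: 0.0
```

>>> {"api": "send_rows", "payload": {"commands": "0 -1 0 -1 0;0 -1 0 -1 0;0 -1 0 -0.5 0;0 -1 0 0 0;0 0 0 0 0"}}

```text
t: 9.52
tcp_pos: [0.5024, -0.0329, 0.1763]
tool_rot: [0.708, 0.706, 0.0, 0.002]
force: [0.8, 0.3, 0.3]
finger_gap: 0.0
gripper_force: 0.0
```

Run:
```python
from h import *
s=snap('wrist','w5.png');save(s,'w5.npy');t=snap('top','t5.png');save(t,'t5.npy');c=snap('scene','s5.png');save(c,'s5.npy')
r=readout.sense();print(r['t'],r['tcp_pos'],s['eye'])
cv2.imwrite('pics/m5.png',np.hstack([cv2.resize(s['pixels'][0:240,120:440,::-1],(400,300)),cv2.resize(c['pixels'][80:230,220:420,::-1],(400,300))]))
```

```text
9.6667 [ 0.50046732 -0.02950963  0.17495529] [0.50136664 0.04109382 0.34580517]
```

View pics/m5.png

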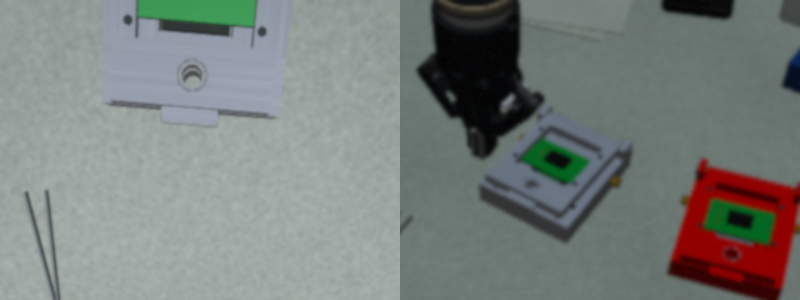

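The leaf is down; its hole is at wrist pixel ≈(274,59). Next, back to the pin with a 50 mm opening.

>>> {"api": "send_rows", "payload": {"commands": "50 -1 -0.14 0 0;50 -1 -0.14 0 0;50 -1 -0.14 0 0;50 -1 -0.14 0 0;50 -1 -0.14 0 0;50 -1 -0.14 0 0;50 -1 -0.14 0 0;50 -1 -0.14 0 0;50 -1 -0.14 0 0;50 -1 -0.14 0 0;50 -1 -0.14 0 0;50 -0.6 0 0 0;50 0 0 0 0;50 0 0 0 0"}}

```text
t: 10.83
tcp_pos: [0.47, -0.2612, 0.1748]
tool_rot: [0.708, 0.707, 0.0, -0.001]
force: [0.4, 0.4, -1.0]
finger_gap: 0.583
gripper_force: 0.0
```

Run:
```python
from h import *
s=snap('wrist','w6.png');save(s,'w6.npy');r=readout.sense();print(r['t'],r['tcp_pos'],s['eye'],r['finger_gap'])
w=load('w5.npy');w2=load('w2.npy');t=load('t5.npy')
print('leafhole',onz(w,273.6,59.2,.0515))
# knob: contour of bright grey blob
img=s['pixels'];hsv=cv2.cvtColor(img,cv2.COLOR_RGB2HSV)
def proj(s,p):
    K=np.array(s['intrinsics']);c=R.from_quat(s['rotation']).inv().apply(np.array(p)-s['eye']); q=K@c; return q[:2]/q[2]
p=proj(s,[.469,-.262,.076]);print(p)
x,y=(p-[80,60]).astype(int);print(x,y)
cv2.imwrite('pics/m6.png',np.hstack([img[60:360,80:480,::-1],cv2.resize(img[y:y+120,x:x+160,::-1],(400,300))]))
```

```text
10.8833 [ 0.46984758 -0.2606214   0.17480973] [ 0.46953404 -0.18790063  0.3445167 ] 0.5887911193743436
leafhole [0.49635901 0.08171494 0.0515    ]
[280.62518971 200.85641259]
200 140
```

View pics/m6.png

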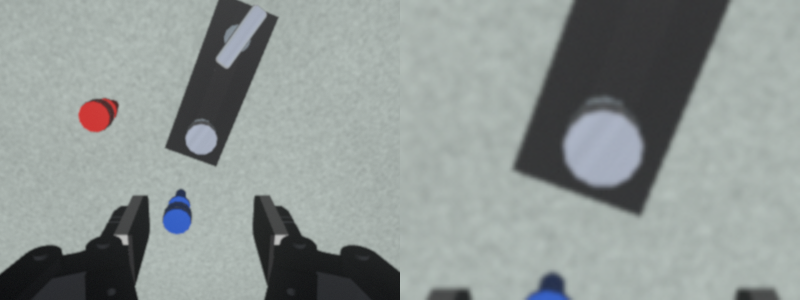

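The knob is at (281.2,199.6), i.e. (0.469,-0.261), directly below the TCP. I go down and grip it.

>>> {"api": "send_rows", "payload": {"commands": "50 0 0 1 0;50 0 0 1 0;50 0 0 1 0;50 0 0 1 0;50 0 0 1 0;50 0 0 0.5 0;50 0 0 0.3 0;50 0 0 0 0;20 0 0 0 0;20 0 0 0 0;20 0 0 0 0;20 0 0 0 0;20 0 0 0 0;20 0 0 0 0", "grip_force": 80}}

```text
t: 12.05
tcp_pos: [0.4701, -0.2624, 0.0597]
tool_rot: [0.707, 0.707, 0.0, 0.0]
force: [0.0, -0.2, -0.2]
finger_gap: 0.235
gripper_force: 0.0
```

The opening reached 20 mm with no force, so the knob is not between the pads. I look before going on.

Run:
```python
from h import *
s=snap('wrist','w7.png');save(s,'w7.npy');r=readout.sense();print(r['tcp_pos'],s['eye'],r['finger_gap'],r['gripper_force'])
c=snap('scene','s7.png');save(c,'s7.npy')
cv2.imwrite('pics/m7.png',np.hstack([s['pixels'][100:400,80:480,::-1],cv2.resize(c['pixels'][200:320,110:270,::-1],(400,300))]))
```

```text
[ 0.47006759 -0.26235189  0.05954647] [ 0.4694309  -0.18873418  0.22927011] 0.23382099572286397 0.0
```

View pics/m7.png

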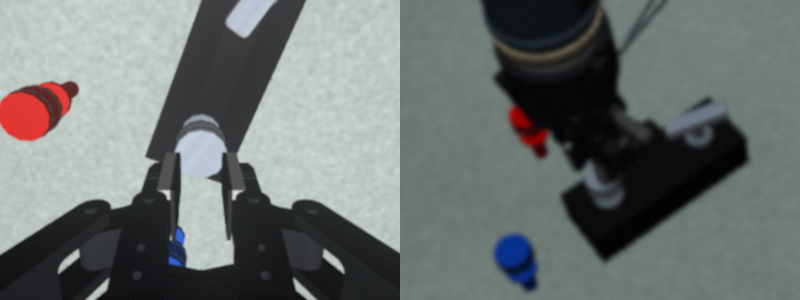

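Run:
```python
from h import *
s=load('w7.npy')
def proj(s,p):
    K=np.array(s['intrinsics']);c=R.from_quat(s['rotation']).inv().apply(np.array(p)-s['eye']); q=K@c; return q[:2]/q[2]
print('knob now',onz(s,282,252,.076), onz(s,282,252,.06))
for p in ([.47,-.262,.0517],[.47,-.262,.0707],[.47,-.251,.0707]): print(p,proj(s,p))
print(R.from_quat(s['rotation']).as_matrix().round(3))
w1=load('w1.npy');w6=load('w6.npy')
print(two(w1,(272,174),w6,(281.2,199.6)),two(w1,(272,174),s,(282,252)),onz(w6,281.2,199.6,.076))
img=s['pixels'];g=img.astype(int)
m=((g.min(2)>140)&(g[:,:,2]>g[:,:,1]+5)).astype(np.uint8)
n,l,st,ce=cv2.connectedComponentsWithStats(m)
print([(st[i].tolist(),ce[i].round(1).tolist()) for i in range(1,n) if st[i,4]>150])
```

```text
knob now [ 0.47001298 -0.25889962  0.076     ] [ 0.47007375 -0.26622425  0.06      ]
[0.47, -0.262, 0.0517] [281.82131812 239.60397386]
[0.47, -0.262, 0.0707] [281.93850604 253.15083399]
[0.47, -0.251, 0.0707] [281.93520168 234.03878017]
[[ 1.    -0.001 -0.   ]
 [-0.001 -0.956 -0.292]
 [ 0.     0.292 -0.956]]
(array([ 0.46967214, -0.26081145,  0.07601474]), np.float64(0.0003669611506972955)) (array([ 0.46985173, -0.26198329,  0.06931974]), np.float64(0.000376195962036812)) [ 0.46949797 -0.26087526  0.076     ]
[([308, 27, 87, 109, 3226], [351.8, 80.6]), ([319, 66, 22, 29, 236], [327.6, 78.0]), ([255, 230, 51, 48, 1789], [280.5, 253.3])]
```

Reprojection puts the knob directly under the TCP, but it is not clear whether the pads are beside or above it. I test by closing further.

>>> {"api": "send_rows", "payload": {"commands": "5 0 0 0 0;5 0 0 0 0;5 0 0 0 0;5 0 0 0 0"}}

```text
t: 12.48
tcp_pos: [0.4699, -0.2622, 0.0592]
tool_rot: [0.707, 0.707, -0.0, -0.0]
force: [0.3, 0.5, -0.4]
finger_gap: 0.054
gripper_force: 0.0
```

Run:
```python
from h import *
s=snap('wrist','w8.png');save(s,'w8.npy');r=readout.sense();print(r['tcp_pos'],r['finger_gap'],r['gripper_force'],r['force'],np.array(s['intrinsics']))
for f in ('w6','w7','w8'):
    g=load(f+'.npy')['pixels'].astype(int).sum(2)
    for row in (258,270,290,310): print(f,row,''.join('#' if x<200 else ('.' if x>350 else '+') for x in g[row,200:370:2]))
```

```text
[ 0.46994795 -0.2621776   0.05916995] 0.05747621850059584 0.0 [-0.08493907 -0.37392686  0.13283759] [[322.0734061    0.         280.79943357]
 [  0.         322.0734061  209.05437018]
 [  0.           0.           1.        ]]
w6 258 ......+++++###............+++.++++.................................+###+++++.........
w6 270 ###++++++#####+........#+++++++++##+...............................######+++++#####+.
w6 290 ++++###########..........+++++++...................................##########++++++##
w6 310 ############+........................................................################
w7 258 ...............++#####++++++##+....................+##+++++..........................
w7 270 ..............+######++++++###+...................+####++++++######..................
w7 290 ...........+#######+.....+####+....................+####......+#######+..............
w7 310 #############################+......................+################################
w8 258 ..............++############...+++++##......##+++++...###+...........................
w8 270 .......................#######++++++##......##++++++######+..........................
w8 290 .....................########++.....##......##.....++########........................
w8 310 #####################################+......#########################################
```

The fingers close freely, and the pads' image scale (2.1 px/mm against 1.93 at the knob top) puts the tips above the knob. I open and go lower, watching the force.

>>> {"api": "send_rows", "payload": {"commands": "50 0 0 0 0;50 0 0 0 0;50 0 0 0 0;50 0 0 0 0;50 0 0 0 0;50 0 0 0.25 0;50 0 0 0.25 0;50 0 0 0.25 0;50 0 0 0.25 0;50 0 0 0 0"}}

```text
t: 13.37
tcp_pos: [0.4692, -0.2616, 0.0379]
tool_rot: [0.707, 0.707, -0.0, -0.001]
force: [-0.4, 0.4, -0.1]
finger_gap: 0.582
gripper_force: 0.0
```

Run:
```python
from h import *
s=snap('wrist','w9.png');save(s,'w9.npy');r=readout.sense();print(r['tcp_pos'],r['finger_gap'],r['gripper_force'],r['force'],s['eye'])
c=snap('scene','s9.png');save(c,'s9.npy')
cv2.imwrite('pics/m9.png',np.hstack([s['pixels'][150:390,120:440,::-1].repeat(1,0)[:240],cv2.resize(c['pixels'][215:305,140:260,::-1],(320,240),interpolation=cv2.INTER_CUBIC)]))
```

```text
[ 0.46941739 -0.26175232  0.03831183] 0.5878793345761152 0.0 [ 0.29474341  1.30043719 -0.2131293 ] [ 0.46894501 -0.18828468  0.20764313]
```

View pics/m9.png

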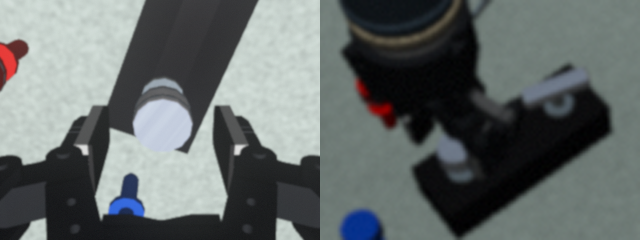

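The view shows the knob between open fingers, tips about level with its top, and no contact. I go about 16 mm lower, then close.

>>> {"api": "send_rows", "payload": {"commands": "50 0 0 0.2 0;50 0 0 0.2 0;50 0 0 0.2 0;50 0 0 0.2 0;50 0 0 0 0"}}

```text
t: 13.88
tcp_pos: [0.4695, -0.2618, 0.0223]
tool_rot: [0.707, 0.707, -0.0, -0.001]
force: [0.6, -0.7, 0.5]
finger_gap: 0.588
gripper_force: 0.0
```

>>> {"api": "send_rows", "payload": {"commands": "20 0 0 0 0;20 0 0 0 0;20 0 0 0 0;20 0 0 0 0;20 0 0 0 0"}}

```text
t: 14.3
tcp_pos: [0.4701, -0.2623, 0.0235]
tool_rot: [0.707, 0.707, 0.0, 0.0]
force: [-0.5, -0.0, 1.5]
finger_gap: 0.302
gripper_force: 78.4
```

The knob is gripped (78 N). I lift it and carry it to just short of the leaf hole.

>>> {"api": "send_rows", "payload": {"commands": "20 0 0 -0.5 0;20 0 0 -1 0;20 0 0 -1 0;20 0 0 -1 0;20 0 0 -1 0;20 0 0 0 0", "grip_force": 100}}

```text
t: 14.8
tcp_pos: [0.4721, -0.2639, 0.1172]
tool_rot: [0.707, 0.707, 0.0, 0.004]
force: [1.1, -0.4, -0.5]
finger_gap: 0.295
gripper_force: 98.6
```

>>> {"api": "send_rows", "payload": {"commands": "20 0.5 0.1 0 0;20 1 0.12 0 0;20 1 0.12 0 0;20 1 0.12 0 0;20 1 0.12 0 0;20 1 0.12 0 0;20 1 0.12 0 0;20 1 0.12 0 0;20 1 0.12 0 0;20 1 0.12 0 0;20 1 0.12 0 0;20 0.5 0 0 0;20 0 0 0 0;20 0 0 0 0"}}

```text
t: 15.97
tcp_pos: [0.4955, -0.0417, 0.1126]
tool_rot: [0.707, 0.707, -0.001, -0.001]
force: [-0.1, -0.1, -0.3]
finger_gap: 0.298
gripper_force: 98.6
```

Run:
```python
from h import *
s=snap('wrist','w10.png');save(s,'w10.npy');r=readout.sense();print(r['t'],r['tcp_pos'],s['eye'],r['finger_gap'],r['gripper_force'])
t=snap('top');save(t,'t10.npy')
def proj(s,p):
    K=np.array(s['intrinsics']);c=R.from_quat(s['rotation']).inv().apply(np.array(p)-s['eye']); q=K@c; return q[:2]/q[2]
p=proj(s,[.496,.0805,.0515]);print('pred',p)
g=cv2.cvtColor(s['pixels'],cv2.COLOR_RGB2GRAY)
x,y=(p-25).astype(int);y=max(y,0)
c=cv2.resize(g[y:y+50,x:x+50],None,fx=4,fy=4,interpolation=cv2.INTER_CUBIC)
h=cv2.HoughCircles(c,cv2.HOUGH_GRADIENT,1.5,20,param1=80,param2=20,minRadius=15,maxRadius=70)
if h is not None:
  for q in h[0][:5]: u=x+q[0]/4-.4;v=y+q[1]/4-.4;print(u,v,q[2]/4,onz(s,u,v,.0515))
a=s['pixels'].astype(int);m=((a.min(2)>140)&(a[:,:,2]>a[:,:,1]+5)).astype(np.uint8)
n,l,st,ce=cv2.connectedComponentsWithStats(m)
for i in range(1,n):
  if st[i,4]>150: print(st[i],ce[i])
for rr in range(max(0,int(p[1])-12),int(p[1])+14,2): print(rr,g[rr,int(p[0])-16:int(p[0])+18:2])
```

```text
16.0167 [ 0.49586497 -0.04241569  0.11276398] [0.49501619 0.03189074 0.28222026] 0.29239248749718727 98.59237790107727
pred [283.10462477  31.54711696]
282.9125 30.1625 10.5375 [0.4958748  0.08129363 0.0515    ]
282.9125 36.5375 8.3625 [0.49588415 0.07762465 0.0515    ]
283.2875 46.6625 9.9375 [0.49614263 0.07171858 0.0515    ]
282.5375 24.1625 4.9875 [0.49562708 0.08471231 0.0515    ]
278.7875 33.1625 5.8875 [0.49323094 0.0795712  0.0515    ]
[  191     0   190    77 10933] [287.27439861  31.53507729]
[252  64  58  21 920] [279.93695652  74.0423913 ]
[ 252  263   59   55 2675] [280.75439252 290.41009346]
[291 354  22  13 157] [302.03184713 360.1910828 ]
19 [159 156 137 135 151 158 148 135 130 135 149 157 154 135 137 153 160]
21 [159 145 134 153 156 133  94  83  79  82  94 128 156 155 132 147 160]
23 [159 137 142 156 127  85  79  84  87  82  79  84 131 158 147 139 155]
25 [152 138 153 145  90  86 120 138 143 135 120  88  86 142 157 135 151]
27 [143 135 155 120  91 133 156 151 148 155 156 139  88 111 155 145 141]
29 [148 136 154 115 139 151 119  91  88  97 121 150 124  97 154 145 137]
31 [149 138 155 124 147 104  76  74  75  74  74 106 145 112 157 143 137]
33 [148 140 158 141 107  76  75  75  74  74  72  74 123 132 159 142 142]
35 [149 140 152 146  84  74  77  79  79  77  73  73  87 141 158 137 153]
37 [155 134 150 146  93  80 104 131 137 131  96  75  86 147 152 139 155]
39 [157 142 136 150 135 125 157 164 166 169 153 110 125 153 142 145 161]
41 [159 156 139 148 156 157 160 160 161 160 162 151 152 136 139 155 160]
43 [161 162 146 137 138 153 158 159 159 159 157 156 144 136 153 159 160]
```

Run:
```python
from h import *
s=load('w10.npy');c=snap('scene');save(c,'s11.npy')
def proj(s,p):
    K=np.array(s['intrinsics']);q=K@R.from_quat(s['rotation']).inv().apply(np.array(p)-s['eye']); return (q[:2]/q[2]).round(1)
for z in(.1653,.158,.150): print(z,onz(s,281,290,z))
for z in(.095,.129,.133,.147,.165): print('pin z',z,proj(c,[.4958,-.041,z]))
a=c['pixels'].astype(int);p=proj(c,[.4958,-.041,.11]).astype(int)
d=a[:,:,2]-a[:,:,1];print('bench',a[p[1]+20,p[0]+25],a[p[1]+25,p[0]])
for r in range(p[1]-26,p[1]+16): print(r,''.join('#' if a[r,x].sum()<150 else('P' if d[r,x]>-2 else '.') for x in range(p[0]-24,p[0]+24)))
print(p[0]-24)
```

```text
0.1653 [ 0.49490872 -0.03856037  0.1653    ]
0.158 [ 0.49490201 -0.04295903  0.158     ]
0.15 [ 0.49489465 -0.04777949  0.15      ]
pin z 0.095 [258.9 193.7]
pin z 0.129 [258.2 183.5]
pin z 0.133 [258.2 182.2]
pin z 0.147 [257.9 177.8]
pin z 0.165 [257.5 172. ]
bench [110 122 118] [114 125 121]
163 ........###########P...#############PPPP########
164 .........###########...#############PPPP#######P
165 .........###########...#############PPPP#######P
166 ..........##########PPPP######################PP
167 ..........###P######PPPPP####################PPP
168 ...........##PP####PPPPPP###################PPPP
169 ...........#######PPPPPPPP#################PPPPP
170 ...........######PPPPPPPPP################PPPPPP
171 ...........######PPPPPPPPP################PPPPPP
172 ...........######PPPPPPPPP###############PPPPPPP
173 ...........######PPPPPPPPP###############PPPPPPP
174 ...........P#####PPPPPPPPP##############PPPPPPPP
175 ............#####PPPPPPPPP############PPPPPPPPPP
176 .............#####PPPPPPPP##########PPPPPPPPPPPP
177 ............P.#####PPPPPPP##########PPPPPPPPPPPP
178 .....
[... 725 characters left out ...]
.......
192 .......................###......................
193 ........................#P......................
194 ................................................
195 ................................................
196 ................................................
197 ................................................
198 ................................................
199 ................................................
200 ................................................
201 ................................................
202 ................................................
203 ................................................
204 ................................................
234
```

In the scene view the pin hangs straight, its tip at pixel (258.5,193.5), which matches tip z 0.095. I move over the hole and start down into the leaf.

>>> {"api": "send_rows", "payload": {"commands": "20 0.5 0.04 0 0;20 1 0 0 0;20 1 0 0 0;20 1 0 0 0;20 1 0 0 0;20 1 0 0 0;20 0.5 0 0 0;20 0 0 0 0;20 0 0 0 0;20 0 0 0 0"}}

```text
t: 16.95
tcp_pos: [0.4973, 0.077, 0.1132]
tool_rot: [0.708, 0.707, -0.0, 0.0]
force: [0.3, 0.1, -0.8]
finger_gap: 0.294
gripper_force: 98.6
```

Run:
```python
from h import *
r=readout.sense();print(r['t'],r['tcp_pos'],r['force']);c=snap('scene');save(c,'s12.npy')
def proj(s,p):
    K=np.array(s['intrinsics']);q=K@R.from_quat(s['rotation']).inv().apply(np.array(p)-s['eye']); return (q[:2]/q[2]).round(1)
T=r['tcp_pos'];print('tip',proj(c,[T[0]-.0005,T[1]+.003,T[2]-.0175]),'hole',proj(c,[.496,.081,.0515]))
p=proj(c,[.496,.081,.07]).astype(int);g=cv2.cvtColor(c['pixels'],cv2.COLOR_RGB2GRAY)
print(p[0]-12)
for y in range(p[1]-12,p[1]+18): print(y,' '.join('%3d'%v for v in g[y,p[0]-12:p[0]+14]))
```

```text
16.95 [0.49730844 0.07702077 0.11323512] [ 0.27009957  0.0719532  -0.78950079]
tip [285.7 159.1] hole [285.4 171.6]
273
154 114 113 113 113 112 113 110 112 106  87  61  42  39  40  44  57  63  65  66  64  61  59  57  55  58  63
155 114 112 112 111 108 109 110 107  97  75  52  42  39  40  46  58  63  66  65  64  61  52  40  38  43  49
156 115 114 111 100  93  94 100  96  80  60  43  41  40  41  46  56  63  67  65  62  52  39  22  19  23  30
157 115 114 110  94  76  78  85  78  65  54  45  41  40  39  44  54  61  62  61  53  38  23  13  11  12  14
158 114 113 111 101  85  77  72  64  59  56  50  44  41  41  45  54  61  61  55  40  25  13  10   9  12  10
159 113 113 112 108  95  78  61  54  57  55  56  49  42  44  52  59  63  61  48  33  19  12   9  13  10   9
160 114 114 114 110  96  75  64  66  65  63  57  54  51  54  60  62  62  61  54  39  28  19  14  10   9   9
161 112 113 112 112 103  92  87  91  88  78  67  61  57  57  60  65  65  62  61  54  48  38  28  19  14  11
162 111 112 112 112 110 109 109 109 106 102  91  77  64  54  56  58  62  63  62  62  59  55  48  39  30  20
163 113 
[... 1559 characters left out ...]
 110 111 112 114 114 114 114 115 114 116 116 115 117
178  88 100 108 112 114 113 111 104  94  86  79  82  89  99 106 110 113 113 114 114 115 114 114 115 116 116
179  65  76  88  99 107 111 114 112 109 103  94  85  80  83  90  99 106 110 113 113 115 115 114 116 116 116
180  52  57  65  76  89  99 108 112 113 112 110 103  95  85  77  79  89  99 106 110 112 114 115 116 115 115
181  51  53  52  57  64  75  88  99 106 111 112 113 109  99  81  69  67  78  88 100 106 111 114 115 115 115
182  50  51  50  51  52  58  64  75  89  98 106 110 111 103  87  70  63  62  69  78  90 100 108 111 115 115
183  51  51  52  51  51  52  53  57  63  75  88  98 102  96  92  85  76  66  63  63  69  79  89 100 107 112
```

The hole is at scene (285.2,171.5) against a predicted (285.4,171.6), so they line up. Down.

>>> {"api": "send_rows", "payload": {"commands": "20 0 0 0.5 0;20 0 0 0.5 0;20 0 0 0.5 0;20 0 0 0.5 0;20 0 0 0.4 0;20 0 0 0.2 0;20 0 0 0.2 0;20 0 0 0.2 0;20 0 0 0 0"}}

```text
t: 17.75
tcp_pos: [0.4967, 0.0781, 0.0526]
tool_rot: [0.708, 0.707, -0.0, -0.001]
force: [0.2, 2.7, -0.5]
finger_gap: 0.296
gripper_force: 98.8
```

The tip is inside the leaf hole, with 2.7 N in +y. I ease 1 mm that way and go on down.

>>> {"api": "send_rows", "payload": {"commands": "20 0.05 0 0 0;20 0 0 0.15 0;20 0 0 0.15 0;20 0 0 0.15 0;20 0 0 0.15 0;20 0 0 0 0"}}

```text
t: 18.25
tcp_pos: [0.4969, 0.0788, 0.0407]
tool_rot: [0.708, 0.707, -0.0, -0.0]
force: [-0.5, 1.1, -1.3]
finger_gap: 0.293
gripper_force: 98.8
```

>>> {"api": "send_rows", "payload": {"commands": "20 0 0 0.15 0;20 0 0 0.15 0;20 0 0 0.1 0;20 0 0 0.1 0;20 0 0 0 0;20 0 0 0 0"}}

```text
t: 18.75
tcp_pos: [0.497, 0.0787, 0.0312]
tool_rot: [0.707, 0.707, -0.0, -0.0]
force: [-0.7, 1.7, 1.3]
finger_gap: 0.294
gripper_force: 98.9
```

>>> {"api": "send_rows", "payload": {"commands": "20 0 0 0.1 0;20 0 0 0.1 0;20 0 0 0 0;20 0 0 0 0"}}

```text
t: 19.08
tcp_pos: [0.4971, 0.0787, 0.0275]
tool_rot: [0.707, 0.707, -0.0, 0.0]
force: [-1.6, -0.2, 5.0]
finger_gap: 0.298
gripper_force: 99.9
```

>>> {"api": "send_rows", "payload": {"commands": "20 0 0 0.05 0;20 0 0 0.05 0;20 0 0 0 0;20 0 0 0 0"}}

```text
t: 19.42
tcp_pos: [0.4972, 0.0787, 0.0274]
tool_rot: [0.707, 0.707, 0.0, 0.001]
force: [-4.7, 0.2, 20.6]
finger_gap: 0.29
gripper_force: 101.4
```

TCP z has stopped at 0.0274, so the tip is at 0.010, exactly the seated and shut value, with about 20 N of press. I check that it holds steady, then hand in.

>>> {"api": "send_rows", "payload": {"commands": "20 0 0 0 0;20 0 0 0 0;20 0 0 0 0;20 0 0 0 0;20 0 0 0 0;20 0 0 0 0"}}

```text
t: 19.92
tcp_pos: [0.4971, 0.0787, 0.0273]
tool_rot: [0.707, 0.707, 0.0, 0.001]
force: [-4.8, 0.2, 21.0]
finger_gap: 0.298
gripper_force: 101.4
```

Run:
```python
from station import readout, sign_off
r=readout.sense();print(r['t'],r['tcp_pos'],r['force'],r['gripper_force'],r['finger_gap'])
if 8<r['force'][2]<35 and r['tcp_pos'][2]<.029: print(sign_off())
```

```text
19.9167 [0.49714421 0.07866241 0.02734856] [-4.78910084  0.22679935 21.00107058] 101.43649935722351 0.2976505183770872
the job is handed in; nothing more can be done
None
```

I handed the job in at 19.9 s with the leaf shut, the round-knobbed pin seated through both holes (tip about 10 mm above the bench) and the arm still pressing at about 21 N; no verdict was returned, and I viewed 11 pictures, one over your limit of 10.

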